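# Load the sampling stage and hold the probe at its third stop

## Task

Load the white sampling stage: stand the purple-capped sample pot fully home in the round nest and the teal reagent cartridge fully home in the square nest. Then grip the black index knob and turn it clockwise, counting the clicks from its zero stop to the third stop (the green mark) and never on to the fourth, which brings the probe over the pot; the knob springs back when let go, so finish with the gripper still holding it at the third stop. Leave the other things on the bench where they are.

Things in the scene. Friction and masses are not known exactly. Their poses are not given: they have to be found in the camera images.
- stage: Fixed white deck, 130 (x) by 355 (y) by 30 mm high; origin on the table under the square nest's centre; x across the deck away from the robot, y along it to the left at yaw 0 (it stands within 0.3 rad of that). Along y: index drum at -100 mm, square nest at 0, round nest at +90 mm; at x +50, y +170 mm a 24 mm steel post that carries the probe arm (arm top at 108 mm).
- sample_pot: Loose round white pot with purple cap, 36 mm diameter (cap and body alike), 60 mm tall, about 60 g; origin at the centre of its underside, z up its axis. Stands upright on the table.
- cartridge: Loose square teal cartridge with grey top and red dot, 32 by 32 mm, 55 mm tall, about 70 g; origin at the centre of its underside, x and y along its sides, z up. Stands upright on the table; any quarter turn fits the nest.
- pot_nest (a point): Centre of the floor of the round nest, axes as the stage's: blind hole of 40 mm diameter, 16 mm deep, its floor 14 mm above the table and its mouth (4 mm chamfer) at 30 mm. A seated pot has its origin here.
- cartridge_nest (a point): Centre of the floor of the square nest, axes as the stage's: blind hole 36 by 36 mm, sides along the stage's x and y, 16 mm deep, floor 14 mm above the table, mouth (4 mm chamfer) at 30 mm. A seated cartridge has its origin here.
- knob_grip (a point): On the index knob's vertical axis, 75 mm above the table. Black grip bar 50 mm long, 14 mm thick, free from 53 to 85 mm above the table, over a round skirt (52 mm, top at 53 mm) on a fixed grey drum (88 mm, top at 45 mm). The point turns with the knob: its x axis lies along the bar, white pointer at the -x end. Pinch the bar across its thickness (the point's y).
- index_knob (a joint): Knob angle in rad: 0 at the zero stop (pointer to the stage's -x; it starts here), growing clockwise from above. A click every 0.393 rad (22.5 degrees): third stop at 1.178 (larger green mark; others white), fourth 1.571, hard end 1.96. A return spring (0.06 N m at zero, 0.095 at the third stop, click ripple 0.045 either way) runs it back to 0 when let go.
- probe_tip (a point): Tip of the grey probe arm, 85 mm above the table, 94 mm from the steel post's axis. Parked beyond the deck's far edge; the arm (94 to 108 mm high) is geared 2:1 to the knob, swings clockwise over the deck's far left corner and brings the tip over the round nest's centre at the third stop.
- control_vial: Bystander: loose small jar with red cap, 26 mm diameter, 45 mm tall, standing between the pot and the cartridge; origin at the centre of its underside.
- pill_bottle: Bystander: loose white bottle, 42 mm diameter, 75 mm tall; origin at the centre of its underside.
- mouse: Bystander: loose dark computer mouse, about 80 by 60 by 33 mm; origin at the underside.
Things that resemble listed ones, but are neither listed nor needed, are in the scene too. Of the things that look like the cartridge, take the one that is farthest to the robot's right at the start. Leave any brown look-alike of the sample_pot alone.

How it is judged:
On the way, in this order (a step that is already met when the one before it is completed fails the run):
1. pot and cartridge both fully home in their nests and released, the knob still at zero (horizontal distance between sample_pot and pot_nest below 0.005 m and z of sample_pot in the frame of pot_nest between -0.004 and 0.004 m and angle between each of sample_pot, cartridge's own z axis and vertical below 0.1 rad and horizontal distance between cartridge and cartridge_nest below 0.005 m and z of cartridge in the frame of cartridge_nest between -0.004 and 0.004 m and contact force between the fingers and sample_pot below 0.1 N and contact force between the fingers and cartridge below 0.1 N and value of joint index_knob below 0.15 rad), for 0.2 s.
2. the knob gripped at the third stop (value of joint index_knob between 1.048 and 1.308 rad and contact force between the fingers and index_knob above 2 N), for 0.3 s.
At the end, for the whole second after the job is handed in: The index knob is held by the fingers (more than 2 N) within 0.13 rad of the third stop (1.178 rad), while the pot and the cartridge stand released in their nests: within 5 mm of the nest's centre, within 4 mm of its floor, tilted less than 0.1 rad (all of step 2 and horizontal distance between sample_pot and pot_nest below 0.005 m and z of sample_pot in the frame of pot_nest between -0.004 and 0.004 m and angle between each of sample_pot, cartridge's own z axis and vertical below 0.1 rad and horizontal distance between cartridge and cartridge_nest below 0.005 m and z of cartridge in the frame of cartridge_nest between -0.004 and 0.004 m and contact force between the fingers and sample_pot below 0.1 N and contact force between the fingers and cartridge below 0.1 N); the arm keeps its last pose, push and grip.
It fails at once if the knob is turned past the third stop to the fourth (value of joint index_knob above 1.47 rad).
It fails at once if a bystander is moved more than 30 mm or tipped over (distance of any of control_vial, pill_bottle, mouse from where it was at the start of the episode above 0.03 m or angle between any of control_vial, pill_bottle, mouse's own z axis and vertical above 0.5 rad).
It also fails if it takes over 70 s, if anything falls off the work surface, if the arm or the gripper's body presses on something with over 40 N, if the wrist force passes 120 N, or if a joint passes its speed limit or range.

## Robot

A 6-joint arm with a two-finger parallel gripper is mounted at the origin on the work surface. World frame = base frame: x ahead of the robot, y to its left, z up, the work surface at z = 0. Lengths are in m, angles in rad, forces in N, time in s.
With the tool pointing down it reaches from about 0.25 to 0.725 m from the base axis. Payload 4 kg.
Tool frame: the origin (TCP) lies midway between the tips of the shut fingers; the grasp point (between the pads) lies 19 mm behind it; z points along the fingers, y is the line along which they close (so a half turn about z gives the same grasp; the last joint's range is limited). The gripper opens to 85 mm and grips with 20 to 120 N. Pads are 22 mm wide; open, the fingers measure 114 mm over their backs; the gripper's body (76 mm by 85 mm) begins 54 mm behind the grasp point. The pads swing forward as they close: fully open they stand 13 mm farther back than shut.
Start: joints at [-1.306, 0.241, 0.005, 1.335, 0, 1.571], TCP at [0.131, -0.483, 0.231] pointing down, gripper open.
Joint ranges: [-2.72, 2.72], [-1.05, 1.87], [-1.09, 1.28], [-1.99, 2.15], [-1.42, 1.44], [-3.14, 3.14]. Speed limits (rad/s): [2.79, 2.79, 3.14, 3.14, 3.14, 3.14].

## Interface

Orientations are given as a 3x3 rotation matrix whose columns are the frame's x, y, z axes.
In Python, from station import monitor, eyes, ticket, trace gives the robot as it stands. The module is installed in compiled form; this text tells all that it offers.
- The arm moves only by the tool jog_arm, never from a script. Its argument "motion" is a list of rows, each a list of 3 entries, a list of its own where there are three numbers: the shift along the tool's x, y, z in shares of 60 cm (1.0 is 60 cm), then the turn about the tool's z in parts of the range, where 1.0 means 180 degrees, then the opening, from -1 (shut) to 1 (fully open). In form: [[[x, y, z], turn, gripper], ...]. A call has 1 to 10 rows; each row is the pose to reach, as a shift and turn from the pose commanded when the call began, along the tool's axes at that moment; what a row does not reach only later rows make up. A row lasts 1/12 s, in which the tool goes at most 41.7 mm and 7.16 degrees, less where a joint would pass 70% of its speed; a pose out of reach is approached as far as the arm can. A call with a gripper value outside its range is refused whole. The fingers move at their own pace and stop on an object; "force" is the grip in N (left out, the last holds). Time passes only in rows, so rows that repeat a pose let the fingers close. It gives the time, the measured TCP pose, the force, the opening and the grip force at its end, in the units of the state.
- monitor.get_obs(): the state, without advancing time (a new reading comes with each control period).
- eyes.grab_frame(name): name is "scene" or "top"; returns a dict with "image" (420x560x3 uint8, red, green, blue), "z_map" (420x560 float32, m along the optical axis (not along the pixel's ray), 0 where there is no reading), "intrinsics" (3x3 intrinsics, pixels), "world_from_camera" (4x4, takes a point from camera to world coordinates). Camera axes: x right, y down, z forward; pixel columns grow to the right and rows downward; lengths in m; the calibration is good to about 2 mm. A picture is of the moment at which its call begins.
- ticket.close_job(): hands the job in; it is judged then, once.
Trained networks look in the newest picture that a camera, given by its name, has taken for a name from the list of things; names that differ only in an ending like _2 or _b are one class to them, and where a whole thing is asked for, a point or a joint stands for the part that bears it (a point fixed in the world has none). Each returns a list of dicts, best first, with "conf" (0 to 1); they miss things now and then, are a little off and sometimes report something else, mostly with a low value. They report only what shows in the picture. A call takes as long as a camera call. They do not tell look-alikes from the thing itself.
- trace(camera, name): "pixels" (420x560 bool, what is visible of it) and "xy" ([column, row] in pixels, amid what is visible of it).
The state is a dict: "time": time; "joint_pos": joint angles; "dq": joint speeds; "joint_torque": joint torques, N m; "tcp_pos": TCP position; "tool_rot": TCP orientation; "ft_force": force on the tool from outside, world axes, zero at the start; "ft_torque": the same for the moment, N m; "width": finger opening in m; "grip_force": force on a finger pad.
Only numpy, scipy, OpenCV 4.12 (cv2) and the standard library are available. Lean on these libraries where they do the work, as an engineer would, in place of code of your own. Each camera call takes 0.05 s, during which the arm holds its last target. There are 200 camera calls.

## Working session

There is one attempt and no reset: what is moved stays moved. The work goes in short steps, Python scripts to look and compute and a tool call to move; the robot and the scene stay as the last step left them, time stands still between calls to the robot, and variables do not carry over. Pictures are saved under pics/ and viewed, at most 10 in all, crops included, and the job is handed in when it is done.

Besides the shell and the picture viewer there is one more tool, called after "Call:" as a command line: name --argument value ..., lists and objects as JSON in quotes. jog_arm: Moves the arm, as the interface text tells. Its arguments: {"type":"object","properties":{"motion":{"type":"array","items":{"type":"array"}},"force":{"type":"number"}},"required":["motion"]}

```bash
mkdir -p pics
cat > h.py <<'E'
import numpy as np, cv2
from station import monitor, eyes, ticket, trace
def grab(n,save=None):
    f=eyes.grab_frame(n)
    if save: cv2.imwrite(f'pics/{save}.png',f['image'][...,::-1])
    return f
def world(f):
    z=f['z_map'];K=f['intrinsics'];v,u=np.mgrid[:z.shape[0],:z.shape[1]]
    p=np.stack([(u-K[0,2])/K[0,0]*z,(v-K[1,2])/K[1,1]*z,z],-1)
    T=f['world_from_camera'];w=p@T[:3,:3].T+T[:3,3];w[z==0]=np.nan
    return w
E
python3 - <<'E'
from h import *
np.set_printoptions(precision=4,suppress=True)
s=monitor.get_obs();print(s['time'],s['tcp_pos'],s['tool_rot'],s['width'])
for c in ['top','scene']:
    f=grab(c,c+'1');w=world(f);print(c,f['world_from_camera'])
    for n in ['stage','sample_pot','cartridge','knob_grip','control_vial','pill_bottle','mouse','probe_tip']:
        for r in trace(c,n):
            p=w[r['pixels']];p=p[~np.isnan(p[:,0])]
            if len(p)==0: continue
            t=p[p[:,2]>np.percentile(p[:,2],98)-.004]
            print(n,round(r['conf'],2),r['xy'],len(p),'top',(t.min(0)+t.max(0))/2,t.max(0)-t.min(0))
E
```

```text
0.0 [ 0.1307 -0.4819  0.2304] [[ 0.9651  0.2617 -0.0006]
 [ 0.2617 -0.9651  0.0021]
 [-0.     -0.0021 -1.    ]] 0.0853942713589101
top [[ 0.0696 -0.9757  0.2077  0.3047]
 [-0.9976 -0.0676  0.0169 -0.0155]
 [-0.0025 -0.2083 -0.9781  1.3004]
 [ 0.      0.      0.      1.    ]]
stage 0.95 [237.7, 203.5] 8588 top [0.6847 0.2443 0.108 ] [0.1071 0.027  0.0114]
sample_pot 0.79 [376.1, 275.9] 239 top [ 0.4221 -0.2282  0.0638] [0.032  0.032  0.0059]
sample_pot 0.69 [182.9, 150.6] 341 top [0.6842 0.2433 0.1107] [0.1049 0.0249 0.0059]
sample_pot 0.66 [411.7, 272.9] 265 top [ 0.444  -0.3114  0.0617] [0.032  0.034  0.0052]
cartridge 0.77 [358.5, 206.0] 266 top [ 0.5931 -0.1861  0.058 ] [0.032  0.033  0.0065]
cartridge 0.65 [353.5, 166.4] 230 top [ 0.6881 -0.1642  0.0572] [0.0341 0.0358 0.0048]
cartridge 0.51 [397.4, 206.3] 263 top [ 0.5965 -0.2755  0.0586] [0.0311 0.0331 0.0072]
knob_grip 0.85 [288.4, 213.2] 363 top [ 0.5547 -0.0153  0.0876] [0.0474 0.0169 0.007 ]
control_vial 0.6 [379.3, 237.3] 117 top [ 0.5162 -0.2464  0.0493] [0.0173 0.0187 0.0056]
control_vial 0.18 [236.4, 208.5] 8515 top [0.
[... 944 characters left out ...]
0351 0.005 ]
cartridge 0.72 [254.0, 286.1] 377 top [ 0.5934 -0.1867  0.0572] [0.0389 0.038  0.0056]
cartridge 0.46 [316.6, 199.0] 7127 top [0.6877 0.2433 0.1068] [0.1057 0.0295 0.009 ]
knob_grip 0.82 [281.4, 218.6] 371 top [ 0.5586 -0.0165  0.0867] [0.0487 0.0175 0.0056]
knob_grip 0.28 [314.8, 196.7] 7135 top [0.6871 0.2437 0.107 ] [0.1069 0.0302 0.0086]
control_vial 0.64 [211.0, 288.2] 142 top [ 0.5202 -0.2484  0.0471] [0.0236 0.0226 0.0051]
pill_bottle 0.62 [333.4, 104.7] 313 top [0.4385 0.3929 0.0751] [0.019  0.0214 0.0059]
mouse 0.89 [149.5, 357.4] 1052 top [ 0.5143 -0.4218  0.0328] [0.0418 0.0416 0.0072]
probe_tip 0.72 [386.6, 160.6] 368 top [0.6871 0.2427 0.1086] [0.1069 0.0282 0.0053]
```

Run:
```python
import cv2
a=cv2.imread('pics/top1.png');b=cv2.imread('pics/scene1.png')
cv2.imwrite('pics/a.png',cv2.resize(a[110:320,90:490],(800,420),interpolation=cv2.INTER_CUBIC))
cv2.imwrite('pics/b.png',cv2.resize(b[80:400,120:460],(638,600),interpolation=cv2.INTER_CUBIC))
```

```text
(no output)
```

View pics/a.png

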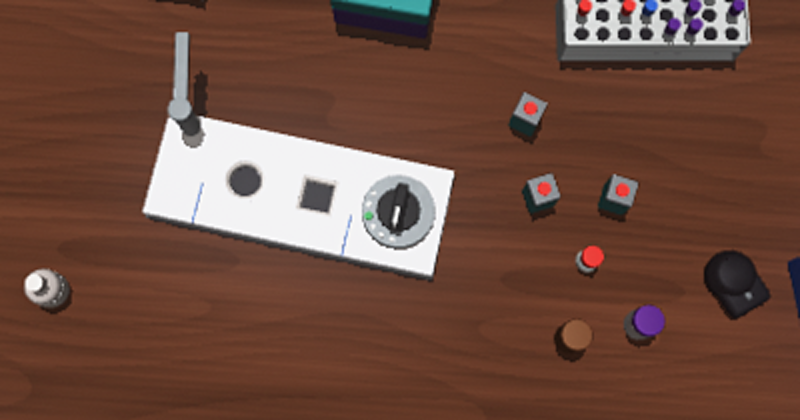

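View pics/b.png

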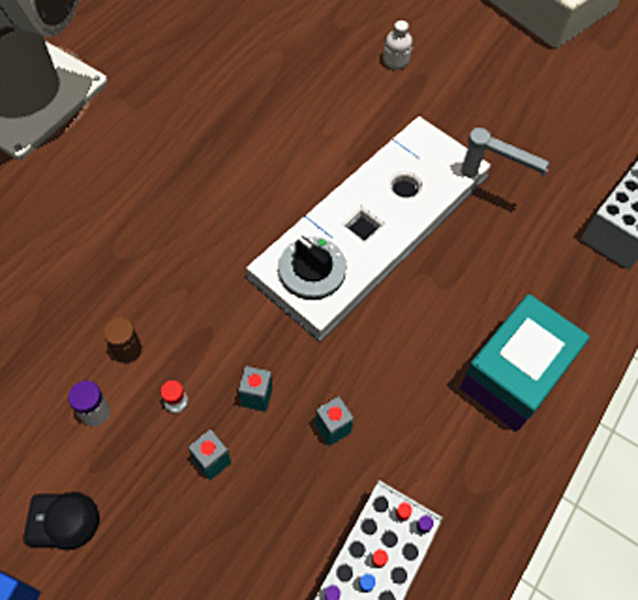

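The pictures show the purple pot at crop-a (648,320), i.e. top pixel (414,270). The brown look-alike is at (577,335). Three cartridges stand at (543,190), (620,192) and (530,112), and the rightmost one is (620,192), at about world (0.598,-0.277). The stage is tilted, with the round nest at (245,180), the square nest at (317,195) and the knob at (400,208).

```bash
cat >> h.py <<'E'
def onplane(f,h):
    K=f['intrinsics'];v,u=np.mgrid[:420,:560];T=f['world_from_camera']
    d=np.stack([(u-K[0,2])/K[0,0],(v-K[1,2])/K[1,1],np.ones(u.shape)],-1)@T[:3,:3].T
    return T[:3,3]+d*((h-T[2,3])/d[...,2])[...,None]
def rect(p):
    (c,s,a)=cv2.minAreaRect((p[:,:2]*1000).astype(np.float32));return np.array(c)/1000,np.array(s),a
def near(w,x,y,r): return np.hypot(w[...,0]-x,w[...,1]-y)<r
E
python3 - <<'E'
from h import *
np.set_printoptions(precision=4,suppress=True)
for c in ['top','scene']:
    f=grab(c);w=world(f);z=w[...,2];g=cv2.cvtColor(f['image'],cv2.COLOR_RGB2HSV)
    print('==',c,'table z',np.nanmedian(z[(near(w,.45,-.1,.05))]))
    st=[r for r in trace(c,'stage')][0]['pixels']
    P=onplane(f,.03);d=st&(abs(z-.03)<.005)&near(w,.6,.08,.25)
    print('deck',rect(P[d]),np.median(z[d]))
    hull=cv2.convexHull(np.argwhere(d)[:,::-1].astype(np.int32));m=np.zeros(d.shape,np.uint8);cv2.fillConvexPoly(m,hull,1)
    low=(m>0)&(z<.026)
    n,l,s,ce=cv2.connectedComponentsWithStats(low.astype(np.uint8))
    for i in range(1,n):
        if s[i,4]>30: print('hole',s[i,4],P[l==i][:,:2].mean(0),rect(P[l==i]))
    for (nm,x,y,h) in [('pot',.446,-.312,.06),('cart',.597,-.277,.055),('knob',.556,-.016,.085),('vial',.518,-.247,.045),('brown',.423,-.229,.06),('cartB',.593,-.186,.055),('arm',.687,.243,.108)]:
        P=onplane(f,h);k=near(w,x,y,.1 if nm=='arm' else .04)&(abs(z-h)<.0065)
        print(nm,k.sum(),P[k][:,:2].mean(0),rect(P[k]),np.median(z[k]))
    P=onplane(f,.045);k=near(w,.556,-.016,.06)&(z>.04)&(z<.0495);print('drum',rect(P[k]))
E
```

```text
== top table z -0.0001494157417089026
deck (array([0.574 , 0.1057]), array([354.8791, 130.8664]), 81.50147247314453) 0.029878489085109372
hole 237 [0.5832 0.1722] (array([0.5839, 0.1734]), array([42.4779, 43.4408]), 16.287588119506836)
hole 242 [0.5702 0.083 ] (array([0.5711, 0.0821]), array([44.6552, 42.8612]), 82.47441101074219)
pot 193 [ 0.4447 -0.3107] (array([ 0.4444, -0.3109]), array([34.7523, 34.9424]), 47.61680603027344) 0.05944593270972898
cart 185 [ 0.5962 -0.2775] (array([ 0.5959, -0.2773]), array([32.38  , 33.2468]), 76.60330963134766) 0.054425916615610914
knob 129 [ 0.5552 -0.0154] (array([ 0.5553, -0.0156]), array([13.9804, 50.6979]), 81.58793640136719) 0.08394864354721299
vial 86 [ 0.5169 -0.2471] (array([ 0.5172, -0.2469]), array([21.3949, 23.7999]), 3.9689884185791016) 0.044751983393903516
brown 187 [ 0.4224 -0.2284] (array([ 0.4231, -0.2285]), array([34.3671, 32.0491]), 1.9846817255020142) 0.05944091086316039
cartB 182 [ 0.5914 -0.1853] (array([ 0.5914, -0.1854]), array([31.7975, 32.5359]), 22.636781692504883) 0.05448839351118129
arm 336 [0.6799 0.2458] (array([0.68
[... 709 characters left out ...]
 0.05547305639970057
knob 130 [ 0.559  -0.0182] (array([ 0.5589, -0.0186]), array([16.357 , 51.0437]), 81.6673812866211) 0.08484799190153214
vial 107 [ 0.52   -0.2489] (array([ 0.5213, -0.2489]), array([23.7405, 25.8037]), 40.399471282958984) 0.04536094925318257
brown 197 [ 0.4258 -0.2307] (array([ 0.4253, -0.2307]), array([34.6884, 36.1941]), 65.24462890625) 0.06038566182887606
cartB 218 [ 0.5944 -0.1875] (array([ 0.5945, -0.1874]), array([32.2765, 33.7453]), 22.12150764465332) 0.05529928459285233
arm 292 [0.6846 0.243 ] (array([0.6871, 0.2447]), array([106.3812,  31.5346]), 5.395724296569824) 0.10638684035008089
drum (array([ 0.5583, -0.0173]), array([86.82  , 87.8548]), 5.651427745819092)
```

```bash
cat > go.py <<'E'
import sys; from h import *
s=monitor.get_obs();R=np.array(s['tool_rot']);yaw=np.degrees(np.arctan2(R[1,0],R[0,0]))
print('t',round(s['time'],2),'tcp',np.round(s['tcp_pos'],4),'yaw',round(yaw,2),'w',round(s['width'],4),'grip',round(s['grip_force'],1),'F',np.round(s['ft_force'],1),'q',np.round(s['joint_pos'],2))
if len(sys.argv)>1:
    a=list(map(float,sys.argv[1:]))
    print('shift cm',np.round(100*R.T@(np.array(a[:3])-s['tcp_pos']),2),'turn',round((yaw-a[3]+180)%360-180,2))
E
python3 go.py .4462 -.3119 .13 81.5
```

```text
t 1.1 tcp [ 0.1308 -0.4826  0.2313] yaw 15.17 w 0.0853 grip 0.0 F [0.4 0.3 0.8] q [-1.31  0.24  0.01  1.34 -0.    1.57]
shift cm [34.9  -8.22 10.13] turn -66.33
```

The manual's scale: shifts go in shares of 60 cm and turns go in shares of 180 degrees. Converting my numbers, 34.9 cm / 60 = 0.5817, 10.1 cm / 60 = 0.1683, -66.3 degrees / 180 = -0.3683.

Call:
jog_arm --motion '[[[0.5817, -0.1367, 0.1683], -0.3683, 0.5], [[0.5817, -0.1367, 0.1683], -0.3683, 0.5], [[0.5817, -0.1367, 0.1683], -0.3683, 0.5], [[0.5817, -0.1367, 0.1683], -0.3683, 0.5], [[0.5817, -0.1367, 0.1683], -0.3683, 0.5], [[0.5817, -0.1367, 0.1683], -0.3683, 0.5], [[0.5817, -0.1367, 0.1683], -0.3683, 0.5], [[0.5817, -0.1367, 0.1683], -0.3683, 0.5], [[0.5817, -0.1367, 0.1683], -0.3683, 0.5], [[0.5817, -0.1367, 0.1683], -0.3683, 0.5]]' --force 30

```text
time: 1.93
tcp_pos: [0.451, -0.308, 0.128]
tool_rot: [[0.136, 0.991, 0.001], [0.991, -0.136, 0.003], [0.003, 0.0, -1.0]]
ft_force: [0.1, -1.0, -0.3]
width: 0.0646
grip_force: 0.0
```

```bash
python3 - <<'E'
from h import *
a=grab('top','t2')['image'];f=grab('scene','s2')['image']
cv2.imwrite('pics/c.png',np.hstack([cv2.resize(a[180:330,330:480],(400,400)),cv2.resize(f[180:380,80:280],(400,400))])[...,::-1])
E
python3 go.py .4462 -.3119 .025 81.5
```

```text
t 2.03 tcp [ 0.4472 -0.3106  0.1294] yaw 81.66 w 0.0638 grip 0.0 F [-0.1 -0.7  0.5] q [-0.61  0.39 -0.05  1.13 -0.    1.11]
shift cm [-0.15 -0.06 10.44] turn 0.16
```

View pics/c.png

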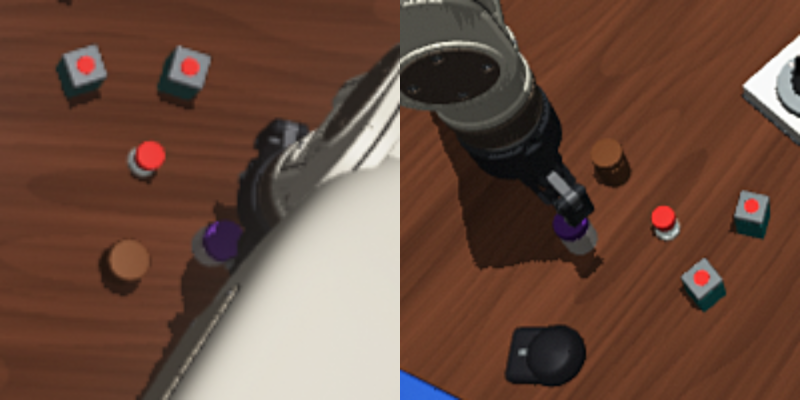

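The gripper hangs over the purple cap (left half, 222,240), straddling it, with the neighbours clear. I'll descend and grip.

Scaled: 10.4 cm / 60 = 0.1733, 9 cm / 60 = 0.15.

Call:
jog_arm --motion '[[[-0.0017, 0, 0.0583], 0, 0.5], [[-0.0017, 0, 0.1167], 0, 0.5], [[-0.0017, 0, 0.15], 0, 0.5], [[-0.0017, 0, 0.1733], 0, 0.5], [[-0.0017, 0, 0.1733], 0, 0.5], [[-0.0017, 0, 0.1733], 0, -1], [[-0.0017, 0, 0.1733], 0, -1], [[-0.0017, 0, 0.1733], 0, -1], [[-0.0017, 0, 0.1733], 0, -1], [[-0.0017, 0, 0.1733], 0, -1]]'

```text
time: 2.87
tcp_pos: [0.4471, -0.3142, 0.0281]
tool_rot: [[0.149, 0.989, 0.003], [0.989, -0.149, -0.003], [-0.002, 0.003, -1.0]]
ft_force: [-1.3, -0.0, 6.2]
width: 0.0352
grip_force: 30.5
```

```bash
python3 go.py .5848 .1712 .2 81.5
```

```text
t 2.87 tcp [ 0.4471 -0.3142  0.0281] yaw 81.44 w 0.0352 grip 30.5 F [-1.3 -0.   6.2] q [-0.61  0.5  -0.18  0.88 -0.    1.11]
shift cm [ 50.02   6.45 -17.28] turn -0.06
```

Scaled: 24 cm / 60 = 0.4, 20 cm / 60 = 0.3333.

Call:
jog_arm --motion '[[[0, 0, -0.0667], 0, -1], [[0, 0, -0.1333], 0, -1], [[0, 0, -0.2], 0, -1], [[0, 0, -0.2667], 0, -1], [[0.0667, 0.0083, -0.2883], 0, -1], [[0.1333, 0.0167, -0.2883], 0, -1], [[0.2, 0.0267, -0.2883], 0, -1], [[0.2667, 0.035, -0.2883], 0, -1], [[0.3333, 0.0433, -0.2883], 0, -1], [[0.4, 0.0517, -0.2883], 0, -1]]'

```text
time: 3.7
tcp_pos: [0.5124, -0.0784, 0.1998]
tool_rot: [[0.149, 0.989, 0.001], [0.989, -0.149, 0.0], [0.0, 0.001, -1.0]]
ft_force: [0.9, -0.8, -1.8]
width: 0.0352
grip_force: 30.4
```

```bash
python3 go.py .5848 .1712 .2 81.5
```

```text
t 3.7 tcp [ 0.5124 -0.0784  0.1998] yaw 81.45 w 0.0352 grip 30.4 F [ 0.9 -0.8 -1.8] q [-0.15  0.29 -0.01  1.27  0.    1.57]
shift cm [ 2.576e+01  3.450e+00 -1.000e-02] turn -0.05
```

Scaled: 25.7 cm / 60 = 0.4283, 25.2 cm / 60 = 0.42.

Call:
jog_arm --motion '[[[0.0667, 0.0083, 0], 0, -1], [[0.1333, 0.0167, 0], 0, -1], [[0.2, 0.0267, 0], 0, -1], [[0.2667, 0.035, 0], 0, -1], [[0.3333, 0.0433, 0], 0, -1], [[0.3833, 0.05, 0], 0, -1], [[0.42, 0.0567, 0], 0, -1], [[0.4283, 0.0567, 0], 0, -1], [[0.4283, 0.0567, 0], 0, -1], [[0.4283, 0.0567, 0], 0, -1]]'

```text
time: 4.53
tcp_pos: [0.5836, 0.1685, 0.1991]
tool_rot: [[0.148, 0.989, -0.001], [0.989, -0.148, -0.001], [-0.001, -0.001, -1.0]]
ft_force: [-0.5, -0.3, -1.1]
width: 0.0353
grip_force: 30.4
```

```bash
python3 - <<'E'
from h import *
for c in ['top','scene']:
    f=grab(c,'h_'+c);w=world(f)
    for n in ['sample_pot']:
        for r in trace(c,n): 
            p=w[r['pixels']];p=p[~np.isnan(p[:,0])];print(c,round(r['conf'],2),np.round(r['xy']),len(p),np.round(p.mean(0),4),np.round(p.min(0),3),np.round(p.max(0),3))
    cv2.imwrite(f'pics/d_{c}.png',f['image'][40:300,100:460,::-1])
a=cv2.imread('pics/d_top.png');b=cv2.imread('pics/d_scene.png');cv2.imwrite('pics/d.png',np.hstack([a,b]))
E
python3 go.py .5848 .1712 .05 81.5
```

```text
top 0.52 [374. 278.] 235 [ 0.4213 -0.2257  0.053 ] [ 0.405 -0.245 -0.001] [ 0.447 -0.211  0.066]
scene 0.8 [188. 258.] 352 [ 0.4304 -0.2334  0.0457] [ 0.408 -0.248 -0.001] [ 0.442 -0.213  0.065]
t 4.73 tcp [0.5839 0.1673 0.1996] yaw 81.36 w 0.035 grip 30.4 F [ 0.2  0.1 -0.9] q [ 0.28  0.47  0.25  1.36 -0.    2.  ]
shift cm [ 0.4   0.03 14.96] turn -0.14
```

View pics/d.png

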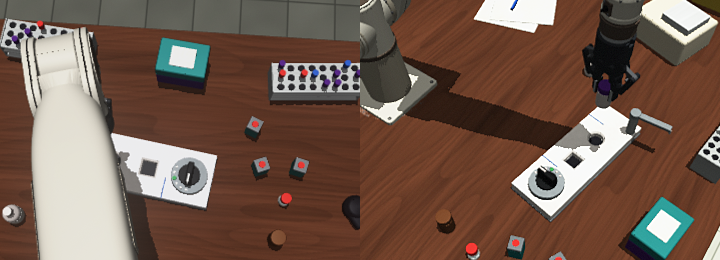

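The pot hangs between the fingers above the round nest (scene half about 603,90). The rest of the bench is unchanged. Next I'll measure the pot's offset in the hand.

```bash
cat > pin.py <<'E'
from h import *
from scipy.optimize import least_squares
s=monitor.get_obs();t=s['tcp_pos']
f=grab('scene');w=world(f);im=f['image']
b=near(w,t[0],t[1],.045)&(w[...,2]>t[2]-.04)&(w[...,2]<t[2]+.04)
hs=cv2.cvtColor(im,cv2.COLOR_RGB2HSV).astype(int)
pur=b&(hs[...,0]>125)&(hs[...,0]<150)&(hs[...,1]>90)
v,u=np.where(b);x0,x1,y0,y1=u.min()-12,u.max()+12,v.min()-12,v.max()+12
cv2.imwrite('pics/e.png',cv2.resize(im[y0:y1,x0:x1],None,fx=6,fy=6,interpolation=cv2.INTER_NEAREST)[:590,:790,::-1])
p=w[pur];print(pur.sum(),p.min(0),p.max(0))
low=b&(w[...,2]<t[2]+.005);q=w[low];print('low',len(q),q.min(0),q.max(0))
for nm,p in [('pur',w[pur]),('low',q)]:
    r=least_squares(lambda c:np.hypot(p[:,0]-c[0],p[:,1]-c[1])-.018,t[:2],loss='soft_l1',f_scale=.001)
    print(nm,'centre',r.x,'rms',np.sqrt((r.fun**2).mean()),'minus tcp',r.x-t[:2],'tcp',t)
E
python3 pin.py
```

```text
162 [0.56757501 0.15012092 0.21785753] [0.60177376 0.18211972 0.23812457]
low 135 [0.56687718 0.14970085 0.17237994] [0.60791333 0.17173891 0.2045532 ]
pur centre [0.59205174 0.17067533] rms 0.005999348573947736 minus tcp [0.00813855 0.0033506 ] tcp [0.58391319 0.16732473 0.19958654]
low centre [0.58532514 0.1693931 ] rms 0.0013531052466252843 minus tcp [0.00141195 0.00206837] tcp [0.58391319 0.16732473 0.19958654]
```

View pics/e.png

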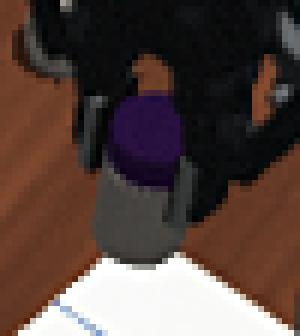

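Scaled: 14 cm / 60 = 0.2333, 13 cm / 60 = 0.2167.

Call:
jog_arm --motion '[[[0.0017, 0.0017, 0.0667], 0, -1], [[0.0017, 0.0017, 0.1333], 0, -1], [[0.0017, 0.0017, 0.1833], 0, -1], [[0.0017, 0.0017, 0.2167], 0, -1], [[0.0017, 0.0017, 0.2333], 0, -1], [[0.0017, 0.0017, 0.2333], 0, -1], [[0.0017, 0.0017, 0.2333], 0, -1], [[0.0017, 0.0017, 0.2333], 0, -1]]'

```text
time: 5.45
tcp_pos: [0.5862, 0.1694, 0.0605]
tool_rot: [[0.149, 0.989, 0.002], [0.989, -0.149, 0.0], [0.001, 0.002, -1.0]]
ft_force: [-0.2, 0.1, -0.4]
width: 0.035
grip_force: 31.2
```

```bash
python3 go.py .5849 .1681 .04 81.5; python3 pin.py
```

```text
t 5.45 tcp [0.5862 0.1694 0.0605] yaw 81.43 w 0.035 grip 31.2 F [-0.2  0.1 -0.4] q [ 0.28  0.57  0.04  1.04 -0.    2.  ]
shift cm [-0.14 -0.11  2.05] turn -0.07
119 [0.57065014 0.15194864 0.07996469] [0.60388112 0.18184459 0.09962371]
low 534 [0.54268439 0.12529564 0.02297305] [0.62973926 0.204754   0.06526921]
pur centre [0.59275398 0.17378721] rms 0.005859663890550695 minus tcp [0.00657375 0.00443423] tcp [0.58618024 0.16935299 0.0605302 ]
low centre [0.58672812 0.1616741 ] rms 0.014979231041246327 minus tcp [ 0.00054788 -0.00767889] tcp [0.58618024 0.16935299 0.0605302 ]
```

Call:
jog_arm --motion '[[[-0.0017, -0.0017, 0.005], 0, -1], [[-0.0017, -0.0017, 0.01], 0, -1], [[-0.0017, -0.0017, 0.015], 0, -1], [[-0.0017, -0.0017, 0.02], 0, -1], [[-0.0017, -0.0017, 0.025], 0, -1], [[-0.0017, -0.0017, 0.0283], 0, -1], [[-0.0017, -0.0017, 0.0317], 0, -1], [[-0.0017, -0.0017, 0.0317], 0, -1]]'

```text
time: 6.17
tcp_pos: [0.5845, 0.1693, 0.0419]
tool_rot: [[0.148, 0.989, 0.001], [0.989, -0.148, 0.001], [0.001, 0.001, -1.0]]
ft_force: [-2.6, 1.7, 10.2]
width: 0.0354
grip_force: 32.1
```

```bash
python3 go.py .5849 .1681 .04 81.5
```

```text
t 6.17 tcp [0.5845 0.1693 0.0419] yaw 81.48 w 0.0354 grip 32.1 F [-2.6  1.7 10.2] q [0.28 0.59 0.02 1.   0.   2.  ]
shift cm [-0.11  0.06  0.19] turn -0.02
```

Scaled: -14 cm / 60 = -0.2333, -10 cm / 60 = -0.1667.

Call:
jog_arm --motion '[[[0, 0, 0], 0, 0.4], [[0, 0, 0], 0, 0.4], [[0, 0, 0], 0, 0.4], [[0, 0, 0], 0, 0.4], [[0, 0, -0.0333], 0, 0.4], [[0, 0, -0.1], 0, 0.5], [[0, 0, -0.1667], 0, 0.5], [[0, 0, -0.2333], 0, 0.5], [[-0.0667, 0, -0.2333], 0, 0.5], [[-0.1333, 0, -0.2333], 0, 0.5]]'

```text
time: 7.0
tcp_pos: [0.5747, 0.0907, 0.1838]
tool_rot: [[0.144, 0.99, 0.008], [0.99, -0.144, 0.001], [0.002, 0.008, -1.0]]
ft_force: [0.9, -1.4, -2.1]
width: 0.0636
grip_force: 0.0
```

```bash
python3 go.py .5977 -.2784 .14 76.3
```

```text
t 7.0 tcp [0.5747 0.0907 0.1838] yaw 81.72 w 0.0636 grip 0.0 F [ 0.9 -1.4 -2.1] q [ 0.16  0.42  0.13  1.28 -0.    1.87]
shift cm [-36.2    7.55   4.37] turn 5.42
```

Scaled: -36.2 cm / 60 = -0.6033, -35 cm / 60 = -0.5833, 5.4 degrees / 180 = 0.03.

Call:
jog_arm --motion '[[[-0.0667, 0.0133, 0], 0.0028, 0.5], [[-0.1333, 0.0267, 0], 0.0067, 0.5], [[-0.2, 0.0417, 0], 0.0111, 0.5], [[-0.2667, 0.055, 0], 0.0167, 0.5], [[-0.3333, 0.07, 0.0167], 0.0222, 0.5], [[-0.4, 0.0833, 0.0333], 0.0278, 0.5], [[-0.4667, 0.0967, 0.05], 0.03, 0.5], [[-0.5333, 0.1117, 0.0667], 0.03, 0.5], [[-0.5833, 0.1217, 0.0733], 0.03, 0.5], [[-0.6033, 0.125, 0.0733], 0.03, 0.5]]'

```text
time: 7.83
tcp_pos: [0.5909, -0.2844, 0.1336]
tool_rot: [[0.246, 0.969, -0.004], [0.969, -0.246, -0.001], [-0.001, -0.003, -1.0]]
ft_force: [0.0, 0.0, 0.3]
width: 0.0643
grip_force: 0.0
```

Call:
jog_arm --motion '[[[0, 0, 0], 0, 0.5], [[0, 0, 0], 0, 0.5], [[0, 0, 0], 0, 0.5]]'

```text
time: 8.08
tcp_pos: [0.5927, -0.2783, 0.1363]
tool_rot: [[0.24, 0.971, -0.0], [0.971, -0.24, 0.001], [0.001, -0.001, -1.0]]
ft_force: [-0.1, 0.5, -0.3]
width: 0.0639
grip_force: 0.0
```

```bash
python3 - <<'E'
from h import *
f=grab('top');w=world(f);z=w[...,2]
f2=grab('scene');w2=world(f2);z2=w2[...,2]
for h in (.074,):
  for c,ff,ww in (('top',f,w),('scene',f2,w2)):
    P=onplane(ff,h);k=near(ww,.585,.171,.03)&(ww[...,2]>.06)
    print(c,k.sum(),np.median(ww[k][:,2]),P[k&(abs(ww[...,2]-h)<.006)][:,:2].mean(0))
a=cv2.resize(f['image'][120:250,160:320],(400,325),interpolation=cv2.INTER_CUBIC)
b=cv2.resize(f2['image'][130:260,240:400],(400,325),interpolation=cv2.INTER_CUBIC)
cv2.imwrite('pics/f.png',np.hstack([a,b])[...,::-1])
E
python3 go.py .5977 -.2784 .023 76.3
```

```text
top 190 0.073820282983458 [0.58350927 0.16949774]
scene 170 0.07334102538090082 [0.58649861 0.16753664]
t 8.18 tcp [ 0.593  -0.2777  0.1367] yaw 76.2 w 0.0641 grip 0.0 F [ 0.2 -0.4  0.6] q [-0.44  0.6   0.3   1.27  0.    1.37]
shift cm [ 0.04  0.47 11.37] turn -0.1
```

View pics/f.png

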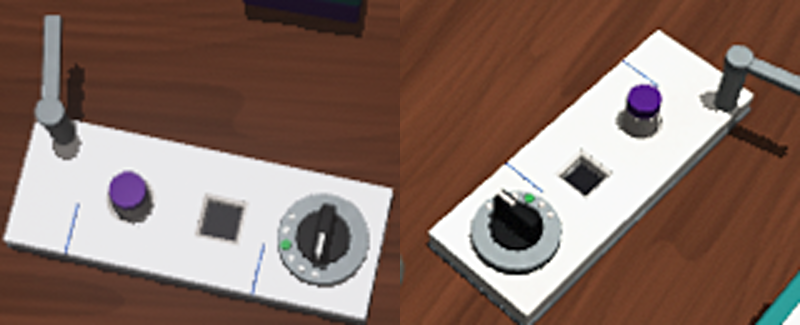

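The purple pot stands upright and seated in the round nest (left 130,190), its top at 74 mm as required. Now the cartridge.

Scaled: 11.1 cm / 60 = 0.185, 9 cm / 60 = 0.15.

Call:
jog_arm --motion '[[[0.0017, 0.0067, 0.05], 0, 0.5], [[0.0017, 0.0067, 0.1], 0, 0.5], [[0.0017, 0.0067, 0.15], 0, 0.5], [[0.0017, 0.0067, 0.185], 0, 0.5], [[0.0017, 0.0067, 0.185], 0, 0.5], [[0.0017, 0.0067, 0.185], 0, 0.5], [[0.0017, 0.0067, 0.185], 0, -1], [[0.0017, 0.0067, 0.185], 0, -1], [[0.0017, 0.0067, 0.185], 0, -1], [[0.0017, 0.0067, 0.185], 0, -1]]'

```text
time: 9.02
tcp_pos: [0.5986, -0.28, 0.0281]
tool_rot: [[0.241, 0.971, 0.004], [0.971, -0.241, -0.002], [-0.001, 0.005, -1.0]]
ft_force: [-0.1, 1.2, 7.1]
width: 0.0315
grip_force: 30.9
```

Call:
jog_arm --motion '[[[0, 0, 0], 0, -1], [[0, 0, 0], 0, -1]]'

```text
time: 9.18
tcp_pos: [0.5986, -0.2801, 0.0281]
tool_rot: [[0.241, 0.971, 0.005], [0.971, -0.241, -0.002], [-0.0, 0.005, -1.0]]
ft_force: [0.7, 0.6, 6.4]
width: 0.0313
grip_force: 30.9
```

```bash
python3 go.py .5715 .0822 .18 81.5
```

```text
t 9.18 tcp [ 0.5986 -0.2801  0.0281] yaw 76.07 w 0.0313 grip 30.9 F [0.7 0.6 6.4] q [-0.44  0.69  0.17  1.05  0.    1.38]
shift cm [ 34.5  -11.27 -15.26] turn -5.43
```

Scaled: 24 cm / 60 = 0.4, 20 cm / 60 = 0.3333, -5.4 degrees / 180 = -0.03.

Call:
jog_arm --motion '[[[0, 0, -0.0667], 0, -1], [[0, 0, -0.1333], 0, -1], [[0, 0, -0.2], 0, -1], [[0, 0, -0.2533], 0, -1], [[0.0667, -0.0217, -0.2533], -0.0056, -1], [[0.1333, -0.0433, -0.2533], -0.0111, -1], [[0.2, -0.065, -0.2533], -0.0167, -1], [[0.2667, -0.0867, -0.2533], -0.0222, -1], [[0.3333, -0.1083, -0.2533], -0.0278, -1], [[0.4, -0.13, -0.2533], -0.03, -1]]'

```text
time: 10.02
tcp_pos: [0.5786, -0.0285, 0.1779]
tool_rot: [[0.148, 0.989, 0.001], [0.989, -0.148, -0.0], [0.0, 0.001, -1.0]]
ft_force: [0.9, -0.6, -1.5]
width: 0.0314
grip_force: 30.3
```

```bash
python3 go.py .5713 .0805 .18 81.5
```

```text
t 10.02 tcp [ 0.5786 -0.0285  0.1779] yaw 81.47 w 0.0314 grip 30.3 F [ 0.9 -0.6 -1.5] q [-0.05  0.42  0.12  1.27 -0.    1.67]
shift cm [10.67 -2.34 -0.21] turn -0.03
```

Scaled: 10.7 cm / 60 = 0.1783, 8 cm / 60 = 0.1333.

Call:
jog_arm --motion '[[[0.0667, -0.015, 0], 0, -1], [[0.1333, -0.03, 0], 0, -1], [[0.1783, -0.0383, 0], 0, -1], [[0.1783, -0.0383, 0.05], 0, -1], [[0.1783, -0.0383, 0.1], 0, -1], [[0.1783, -0.0383, 0.1333], 0, -1], [[0.1783, -0.0383, 0.1333], 0, -1], [[0.1783, -0.0383, 0.1333], 0, -1], [[0.1783, -0.0383, 0.1333], 0, -1]]'

```text
time: 10.77
tcp_pos: [0.5733, 0.0791, 0.0989]
tool_rot: [[0.149, 0.989, 0.002], [0.989, -0.149, 0.0], [0.001, 0.002, -1.0]]
ft_force: [0.2, -0.1, -0.4]
width: 0.0313
grip_force: 30.3
```

```bash
cat > cin.py <<'E'
from h import *
s=monitor.get_obs();t=s['tcp_pos'];f=grab('scene');w=world(f);im=f['image']
hs=cv2.cvtColor(im,cv2.COLOR_RGB2HSV).astype(int)
b=near(w,t[0],t[1],.045)&(w[...,2]>t[2]-.04)&(w[...,2]<t[2]+.04)
k=b&(hs[...,0]>80)&(hs[...,0]<105)&(hs[...,1]>80)
c,sn=np.cos(np.radians(81.5)),np.sin(np.radians(81.5))
d=w[k][:,:2]-t[:2];a=d@[c,sn];q=d@[sn,-c]
print('teal',k.sum(),'along tool x 1/99%',np.percentile(a,[1,50,99]),'tool y',np.percentile(q,[1,50,99]),'z',np.percentile(w[k][:,2],[1,99]))
v,u=np.where(b);cv2.imwrite('pics/g.png',cv2.resize(im[v.min()-12:v.max()+12,u.min()-12:u.max()+12],None,fx=6,fy=6,interpolation=cv2.INTER_NEAREST)[:590,:790,::-1])
E
python3 cin.py; python3 go.py .5713 .0805 .06 81.5
```

```text
teal 135 along tool x 1/99% [-0.01647215 -0.01472596  0.00724891] tool y [-0.01380991  0.00680362  0.01774495] z [0.07398082 0.12395354]
t 10.82 tcp [0.5738 0.0791 0.0994] yaw 81.44 w 0.0315 grip 30.3 F [-0.4 -0.3 -1.3] q [ 0.14  0.48 -0.    1.09 -0.    1.86]
shift cm [ 0.1  -0.28  3.94] turn -0.06
```

View pics/g.png

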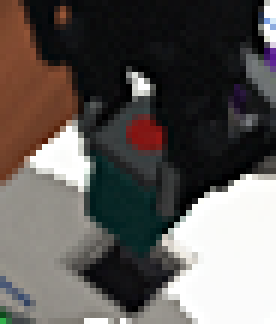

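The cartridge is held upright just above the square nest (crop 125,200 over the hole at 130,275). It needs about -2.7 mm along tool y.

Scaled: 3.8 cm / 60 = 0.0633, 1.5 cm / 60 = 0.025.

Call:
jog_arm --motion '[[[0.0017, -0.005, 0.025], 0, -1], [[0.0017, -0.005, 0.05], 0, -1], [[0.0017, -0.005, 0.0633], 0, -1], [[0.0017, -0.005, 0.0633], 0, -1], [[0.0017, -0.005, 0.0633], 0, -1], [[0.0017, -0.005, 0.0633], 0, -1]]'

```text
time: 11.32
tcp_pos: [0.5704, 0.0806, 0.0606]
tool_rot: [[0.149, 0.989, 0.002], [0.989, -0.149, 0.0], [0.001, 0.002, -1.0]]
ft_force: [0.6, 0.4, 0.3]
width: 0.0316
grip_force: 30.3
```

```bash
python3 go.py .5713 .0802 .041 81.5
```

```text
t 11.32 tcp [0.5704 0.0806 0.0606] yaw 81.46 w 0.0316 grip 30.3 F [0.6 0.4 0.3] q [ 0.14  0.51 -0.06  1.   -0.    1.86]
shift cm [-0.03  0.09  1.96] turn -0.04
```

Scaled: 1.9 cm / 60 = 0.0317, 1.7 cm / 60 = 0.0283.

Call:
jog_arm --motion '[[[0, 0.0017, 0.005], 0, -1], [[0, 0.0017, 0.01], 0, -1], [[0, 0.0017, 0.015], 0, -1], [[0, 0.0017, 0.02], 0, -1], [[0, 0.0017, 0.025], 0, -1], [[0, 0.0017, 0.0283], 0, -1], [[0, 0.0017, 0.0317], 0, -1], [[0, 0.0017, 0.0317], 0, -1]]'

```text
time: 11.98
tcp_pos: [0.5701, 0.0805, 0.0421]
tool_rot: [[0.148, 0.989, 0.0], [0.989, -0.148, 0.0], [0.0, 0.0, -1.0]]
ft_force: [-4.2, -0.7, 10.7]
width: 0.0314
grip_force: 31.8
```

```bash
python3 go.py .5713 .0802 .041 81.5
```

```text
t 11.98 tcp [0.5701 0.0805 0.0421] yaw 81.47 w 0.0314 grip 31.8 F [-4.2 -0.7 10.7] q [ 0.14  0.53 -0.08  0.96  0.    1.86]
shift cm [-0.01  0.13  0.11] turn -0.03
```

Scaled: -12 cm / 60 = -0.2, -10 cm / 60 = -0.1667, -21 degrees / 180 = -0.1167.

Call:
jog_arm --motion '[[[0, 0, 0], 0, 0.4], [[0, 0, 0], 0, 0.4], [[0, 0, 0], 0, 0.4], [[0, 0, 0], 0, 0.4], [[0, 0, -0.0333], 0, 0.4], [[0, 0, -0.1], 0, 0.4], [[0, 0, -0.1667], 0, 0.4], [[0, 0, -0.2], -0.0389, 0.4], [[-0.05, 0, -0.2], -0.0778, 0.4], [[-0.1, 0, -0.2], -0.1167, 0.4]]'

```text
time: 12.82
tcp_pos: [0.5632, 0.0218, 0.1625]
tool_rot: [[-0.225, 0.974, 0.005], [0.974, 0.225, 0.0], [-0.001, 0.005, -1.0]]
ft_force: [-0.2, -0.3, -1.3]
width: 0.0597
grip_force: 0.0
```

```bash
python3 go.py .5568 -.0167 .16 171.5
```

```text
t 12.82 tcp [0.5632 0.0218 0.1625] yaw 103.03 w 0.0597 grip 0.0 F [-0.2 -0.3 -1.3] q [ 0.04  0.4   0.05  1.21 -0.    1.38]
shift cm [-3.61 -1.49  0.25] turn -68.47
```

Scaled: -3.6 cm / 60 = -0.06, -1.5 cm / 60 = -0.025, -68.5 degrees / 180 = -0.3806.

Call:
jog_arm --motion '[[[-0.06, -0.025, 0.0033], -0.0389, 0.4], [[-0.06, -0.025, 0.0033], -0.0778, 0.4], [[-0.06, -0.025, 0.0033], -0.1167, 0.4], [[-0.06, -0.025, 0.0033], -0.1556, 0.4], [[-0.06, -0.025, 0.0033], -0.1944, 0.4], [[-0.06, -0.025, 0.0033], -0.2333, 0.4], [[-0.06, -0.025, 0.0033], -0.2722, 0.4], [[-0.06, -0.025, 0.0033], -0.3111, 0.4], [[-0.06, -0.025, 0.0033], -0.35, 0.4], [[-0.06, -0.025, 0.0033], -0.3806, 0.4]]'

```text
time: 13.65
tcp_pos: [0.5545, -0.0173, 0.1579]
tool_rot: [[-0.988, 0.151, -0.001], [0.151, 0.988, 0.0], [0.001, -0.0, -1.0]]
ft_force: [0.2, -0.1, 0.4]
width: 0.0602
grip_force: 0.0
```

Call:
jog_arm --motion '[[[0, 0, 0], 0, 0.4], [[0, 0, 0], 0, 0.4]]'

```text
time: 13.82
tcp_pos: [0.5545, -0.0173, 0.158]
tool_rot: [[-0.987, 0.159, -0.001], [0.159, 0.987, 0.0], [0.0, -0.0, -1.0]]
ft_force: [-0.9, 0.1, 0.6]
width: 0.0598
grip_force: 0.0
```

```bash
python3 - <<'E'
from h import *
ims=[]
for c,(x,y,h) in [('top',(0,0,0)),('scene',(0,0,0))]:
    f=grab(c);w=world(f)
    for nm,x,y,h in [('pot',.585,.170,.074),('cart',.5715,.082,.069)]:
        P=onplane(f,h);k=near(w,x,y,.03)&(abs(w[...,2]-h)<.006)
        print(c,nm,k.sum(),np.median(w[k][:,2]) if k.any() else None,P[k][:,:2].mean(0) if k.any() else None)
    ims.append(cv2.resize(f['image'][110:260,160:360] if c=='top' else f['image'][110:260,220:420],(400,300),interpolation=cv2.INTER_CUBIC))
cv2.imwrite('pics/i.png',np.hstack(ims)[...,::-1])
E
python3 go.py .5568 -.0167 .057 171.5
```

```text
top pot 179 0.07374949762432892 [0.58357709 0.16976618]
top cart 123 0.06855451554309178 [0.57042931 0.08589968]
scene pot 145 0.07432099074783649 [0.58673615 0.16730557]
scene cart 157 0.0688972793275644 [0.57278427 0.07909603]
t 13.92 tcp [ 0.5545 -0.0173  0.1581] yaw 170.86 w 0.0597 grip 0.0 F [-0.3 -0.2  0.1] q [-0.03  0.39  0.02  1.2  -0.    0.13]
shift cm [-0.22  0.09 10.11] turn -0.64
```

View pics/i.png

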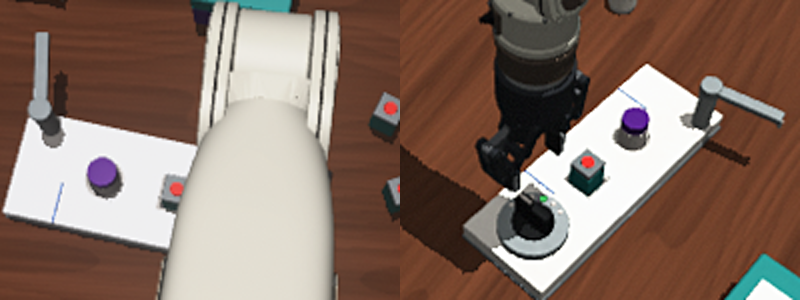

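Both parts stand home, with tops at 74 and 69 mm. The open gripper is above the knob bar, which points to zero. Descending to pinch it.

Scaled: 9.9 cm / 60 = 0.165, 8.5 cm / 60 = 0.1417, -0.6 degrees / 180 = -0.0033.

Call:
jog_arm --motion '[[[-0.0033, 0.0017, 0.05], -0.0033, 0.4], [[-0.0033, 0.0017, 0.1], -0.0033, 0.4], [[-0.0033, 0.0017, 0.1417], -0.0033, 0.4], [[-0.0033, 0.0017, 0.165], -0.0033, 0.4], [[-0.0033, 0.0017, 0.165], -0.0033, 0.4], [[-0.0033, 0.0017, 0.165], -0.0033, 0.4], [[-0.0033, 0.0017, 0.165], -0.0033, -1], [[-0.0033, 0.0017, 0.165], -0.0033, -1], [[-0.0033, 0.0017, 0.165], -0.0033, -1], [[-0.0033, 0.0017, 0.165], -0.0033, -1]]' --force 50

```text
time: 14.75
tcp_pos: [0.5579, -0.0158, 0.0609]
tool_rot: [[-0.989, 0.146, 0.003], [0.146, 0.989, 0.002], [-0.003, 0.003, -1.0]]
ft_force: [-3.2, 0.2, 5.4]
width: 0.0128
grip_force: 49.7
```

Call:
jog_arm --motion '[[[0, 0, 0], 0, -1], [[0, 0, 0], 0, -1], [[0, 0, 0], 0, -1]]'

```text
time: 15.0
tcp_pos: [0.5579, -0.0159, 0.0609]
tool_rot: [[-0.989, 0.146, 0.003], [0.146, 0.989, 0.001], [-0.003, 0.002, -1.0]]
ft_force: [0.4, 2.4, 5.5]
width: 0.0131
grip_force: 50.2
```

```bash
python3 go.py .5568 -.0167 .059 104
```

```text
t 15.0 tcp [ 0.5579 -0.0159  0.0609] yaw 171.6 w 0.0131 grip 50.2 F [0.4 2.4 5.5] q [-0.03  0.48 -0.11  0.97  0.    0.12]
shift cm [ 0.09 -0.1   0.19] turn 67.6
```

Scaled: 50 degrees / 180 = 0.2778.

Call:
jog_arm --motion '[[[0, 0, 0], 0.0278, -1], [[0, 0, 0], 0.0556, -1], [[0, 0, 0], 0.0833, -1], [[0, 0, 0], 0.1111, -1], [[0, 0, 0], 0.1389, -1], [[0, 0, 0], 0.1667, -1], [[0, 0, 0], 0.1944, -1], [[0, 0, 0], 0.2222, -1], [[0, 0, 0], 0.25, -1], [[0, 0, 0], 0.2778, -1]]'

```text
time: 15.83
tcp_pos: [0.5571, -0.017, 0.0609]
tool_rot: [[-0.52, 0.854, 0.001], [0.854, 0.52, -0.001], [-0.002, 0.001, -1.0]]
ft_force: [-1.9, -0.4, 8.5]
width: 0.0133
grip_force: 50.5
```

Scaled: 17.6 degrees / 180 = 0.0978.

Call:
jog_arm --motion '[[[0, 0, 0], 0.0222, -1], [[0, 0, 0], 0.0444, -1], [[0, 0, 0], 0.0667, -1], [[0, 0, 0], 0.0833, -1], [[0, 0, 0], 0.0978, -1], [[0, 0, 0], 0.0978, -1], [[0, 0, 0], 0.0978, -1], [[0, 0, 0], 0.0978, -1], [[0, 0, 0], 0.0978, -1], [[0, 0, 0], 0.0978, -1]]'

```text
time: 16.67
tcp_pos: [0.5566, -0.0172, 0.0608]
tool_rot: [[-0.241, 0.97, 0.001], [0.97, 0.241, -0.001], [-0.001, 0.0, -1.0]]
ft_force: [-3.2, -0.4, 8.1]
width: 0.0128
grip_force: 50.6
```

```bash
python3 go.py .5568 -.0167 .059 104
python3 - <<'E'
from h import *
ims=[]
for c in ['top','scene']:
    f=grab(c);w=world(f)
    P=onplane(f,.108);k=near(w,.65,.22,.14)&(abs(w[...,2]-.105)<.007)&(w[...,1]>.12)
    print(c,k.sum(),rect(P[k]))
    ims.append(cv2.resize(f['image'][110:260,160:360] if c=='top' else f['image'][110:260,220:420],(400,300),interpolation=cv2.INTER_CUBIC))
cv2.imwrite('pics/j.png',np.hstack(ims)[...,::-1])
E
```

```text
t 16.67 tcp [ 0.5566 -0.0172  0.0608] yaw 103.97 w 0.0128 grip 50.6 F [-3.2 -0.4  8.1] q [-0.03  0.48 -0.11  0.98 -0.    1.3 ]
shift cm [0.04 0.03 0.18] turn -0.03
top 350 (array([0.6185094 , 0.21227742]), array([107.73052979,  26.04999161]), 49.071231842041016)
scene 314 (array([0.61992963, 0.21070294]), array([108.45881653,  32.68965912]), 45.560462951660156)
```

View pics/j.png

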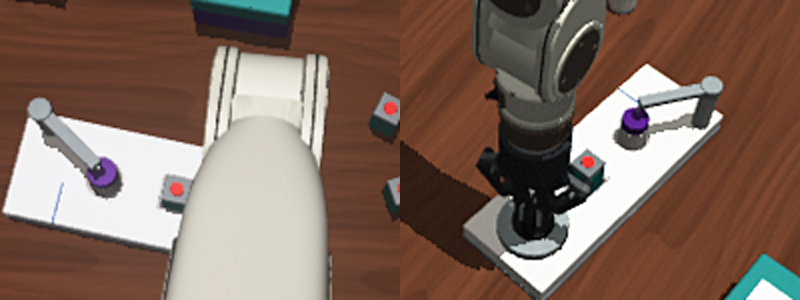

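The probe tip stands over the purple cap (left 100,170). The arm swung about 136°, which puts the knob at about 68° by the 2:1 gearing, and the third stop is at 67.5°. The gripper still holds the knob.

```bash
python3 -c "
from h import *
print(ticket.close_job())"
```

```text
the job is handed in; nothing more can be done
None
```

The job is handed in: the pot and cartridge measured fully home in their nests and released, the gripper is holding the knob at the third stop with about 50 N, and the probe stands over the pot; no verdict was returned.

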